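Put the spanner away in the hasped tool chest

TASK

The adjustable spanner lying on the bench belongs in the tool chest. Flip the hasp up off its staple and swing it well clear, raise the lid by its handle right back until it leans on its hinge stops and stays open, then lay the spanner flat in the long front compartment of the tray: set it down in there, do not drop it. Leave the bottle, the tin, the bowl and the pedal where they stand.

Things in the scene. Friction and masses are not known exactly. Their poses are not given: they have to be found in the camera images.
- chest: Plywood tool chest fixed to the bench, 220 mm deep (its x), 360 long (its y), 120 high without the lid; origin at the centre of its underside, z up. Its front, with hasp and staple, looks along its -x; the lid hinges at its back (+x). Its front faces the robot's left (world +y), turned up to 26 degrees towards the far side or 7 towards the robot.
- tray_front (a point): Centre of the floor of the long, empty front compartment of the wooden tray fixed inside the chest (axes as the chest). The floor is flat, 70 mm above the bench, 50 mm below the chest's rim; clear space 97 mm across (x), 330 mm long (y), with 42 mm high walls. A divider parts it from the rear compartment, which holds a socket rail, a tin and tyre levers that belong there.
- hasp (a joint): Angle of the hasp strap on its pin, relative to the lid: 0 = hanging down the chest's front, slot over the staple; grows as it swings out and up: 1.57 = sticking straight out, 3.14 = straight up (lid closed), 4.5 = folded back on the lid. Starts between 0 and 0.12. The hinge is stiff (about 0.06 N m, 1 N at the lip): the strap stays where it is left.
- hasp_lip (a point): Middle of the finger lip at the free end of the hasp's steel strap: a plate 40 mm wide (along y), 4 mm thick, standing out 22 mm at right angles from the strap's end, away from the chest; this point is 11 mm out on it, 62 mm below the pin when closed. It can be pinched by its two side edges. Axes turn with the strap: at angle 0 they are the chest's, the lip stands out along -x.
- hasp_pin (a point): Middle of the hasp's pin (axis along the chest's y) at the lid's top front edge: 137 mm above the bench with the lid closed, 117 mm in front of the chest's centre and 95 mm towards its -y end (nearer the robot). The steel strap, 40 mm wide and 4 mm thick, hangs from it 5 mm clear of the chest's front. Rides on the lid.
- staple_mid (a point): Staple: a loop of 6 mm steel wire, 16 mm high, on the chest's front, 40 mm below the pin, standing out 23 mm from the front and through the strap's slot (14 mm wide, 26 mm high). The lid cannot rise while the hasp is on it. The point is where the loop meets the chest's front.
- lid (a joint): Lid angle: 0 = closed, grows as the front edge rises, 1.8 = right back against its hinge stops. Let go before about 1.4 it falls shut; beyond about 1.6 its own weight carries it back on to the stops, where it stays. The lid weighs 0.75 kg; about 5 N at the handle lifts it.
- lid_handle (a point): Middle of the lid's pull handle: a round steel bar 11 mm thick, 110 mm long along the chest's y, on two end posts; its axis is 38 mm above the lid's top (174 mm above the bench when closed), 42 mm behind the lid's front edge, at the middle of the chest's length. The lid is 15 mm thick and 224 mm deep. Axes turn with the lid.
- lid_hinge (a point): Point on the lid's hinge axis (along the chest's y) at the middle of the chest's back edge, 120.5 mm above the bench. With the lid closed the handle bar's axis is 182 mm in front of it (chest's -x) and 53 mm above it.
- spanner: The adjustable spanner, loose; origin on its underside, 7 mm below spanner_mid (see there), same axes.
- spanner_mid (a point): Centre of mass of the adjustable spanner, half-way up. It is 200 mm long, 14 mm thick throughout, 0.2 to 0.4 kg, and starts flat on the bench to the left of the chest. x points to the steel jaws (end 85 mm off, 46 mm wide); the blue-sleeved handle runs to -x (end 115 mm off) and is 24 mm wide along y; at the point itself it is 22 to 24 mm wide. z up.
- bottle: Bystander: clear drinks bottle with a red cap, 66 mm across, 200 mm high; origin at the centre of its underside.
- grease_tin: Bystander: blue tin, 80 mm across, 55 mm high; origin at the centre of its underside.
- bowl: Bystander: small steel bowl, 116 mm across, 45 mm high; origin at the centre of its underside.
- pedal: Bystander: black bicycle pedal with orange reflectors, 95 by 97 by 24 mm; origin at the centre of its underside. The bystanders stand beyond and to the left of the spanner; at the bench's left edge are four fixed parts bins 70 mm high.

How it is judged (in metres and radians):
On the way, in this order (a step that is already met when the one before it is completed fails the run):
1. the hasp is swung clear of its staple (more than 1.0 rad, about 57 degrees) while the lid is still down (less than 0.1 rad) (value of joint hasp above 1 rad and value of joint lid below 0.1 rad), for 0.2 s.
2. the lid is raised right back (more than 1.6 rad), the hasp still clear (value of joint lid above 1.6 rad and value of joint hasp above 1 rad), for 0.2 s.
3. the spanner is brought down into the front compartment in the fingers, to within 25 mm of the tray floor (its mid-point below 25 + 7 mm over the floor) (x of spanner_mid in the frame of chest between -0.095 and 0.002 m and y of spanner_mid in the frame of chest between -0.165 and 0.165 m and z of spanner_mid in the frame of chest below 0.102 m and contact force between the fingers and spanner above 0.3 N), for 0.05 s.
At the end, for the whole second after the job is handed in: The lid stands open beyond 1.6 rad, the hasp is still off its staple (more than 1.0 rad), and the spanner lies at rest and flat (within 7 degrees) on the floor of the tray's front compartment (its mid-point within 7 mm of lying height), let go (all of step 2 and velocity of joint lid below 0.1 rad/s and x of spanner_mid in the frame of chest between -0.095 and 0.002 m and y of spanner_mid in the frame of chest between -0.165 and 0.165 m and z of spanner_mid in the frame of chest below 0.084 m and angle between the z axis of spanner_mid and the z axis of chest, either way round below 0.12 rad and linear speed of spanner below 0.02 m/s); the robot touches nothing.
It fails at once if the bottle is shifted more than 30 mm or tipped (distance of bottle from where it was at the start of the episode above 0.03 m or angle between bottle's own z axis and vertical above 0.4 rad).
It fails at once if the grease tin is shifted more than 30 mm (distance of grease_tin from where it was at the start of the episode above 0.03 m).
It fails at once if the bowl is shifted more than 30 mm (distance of bowl from where it was at the start of the episode above 0.03 m).
It fails at once if the pedal is shifted more than 30 mm (distance of pedal from where it was at the start of the episode above 0.03 m).
It also fails if it takes over 72 s, if anything falls off the work surface, if the arm or the gripper's body presses on something with over 40 N, if the wrist force passes 120 N, or if a joint passes its speed limit or range.

ROBOT

A 6-joint arm with a two-finger parallel gripper is mounted at the origin on the work surface. World frame = base frame: x ahead of the robot, y to its left, z up, the work surface at z = 0. Lengths are in m, angles in degrees, forces in N, time in s.
With the tool pointing down it reaches from about 0.4 to 0.925 m from the base axis. Payload 12.5 kg.
Tool frame: the origin (TCP) lies midway between the tips of the shut fingers; the grasp point (between the pads) lies 19 mm behind it (manip.grasp_offset is the distance from the TCP to the grasp point, in m); z points along the fingers, y is the line along which they close (so a half turn about z gives the same grasp; the last joint's range is limited). The gripper opens to 95 mm and grips with 3 to 60 N. Pads are 20 mm wide; open, the fingers measure 119 mm over their backs; the gripper's body (75 mm by 180 mm) begins 59 mm behind the grasp point.
Start: joints at [57.433, 28.126, 89.318, -0, 62.55, -6.05], TCP at [0.279, 0.559, 0.215] pointing down, gripper open.
Joint ranges: [-177.58, 177.58], [-47.91, 125.51], [2.72, 160], [-65.01, 245.01], [3.68, 167.84], [-153.87, 153.87]. Speed limits (degrees/s): [127.2, 127.2, 159.86, 180, 180, 180].

INTERFACE

Orientations are given as [roll, pitch, yaw] about the fixed x, y, z axes, in that order (R = Rz(yaw) Ry(pitch) Rx(roll)).
In Python, from station import manip gives the robot as it stands.
- The arm moves only by the tool drive_tool, never from a script. Its argument "commands" is a list of rows, each an object with "turn": the turn, a rotation vector about the tool's x, y, z in rad, a list of three; "slide": the shift along the tool's x, y, z in mm, a list of three; "claw": the closure, from -1 (fully open) to 1 (shut). A call has 1 to 10 rows; each row is the pose to reach, as a shift and turn from the pose commanded when the call began, along the tool's axes at that moment; what a row does not reach only later rows make up. A row lasts 1/12 s, in which the tool goes at most 41.7 mm and 7.16 degrees, less where a joint would pass 70% of its speed; a pose out of reach is approached as far as the arm can. A call with a gripper value outside its range is refused whole. The fingers move at their own pace and stop on an object; the grip force is fixed at half the most. Time passes only in rows, so rows that repeat a pose let the fingers close. It gives the time, the measured TCP pose, the force, the opening and the grip force at its end, in the units of the state.
- manip.observe(): the state, without advancing time (a new reading comes with each control period).
- manip.read_camera(name): name is "scene" or "top" or "wrist"; returns a dict with "frame" (400x640x3 uint8, red, green, blue), "fov_y" (degrees; the focal length in pixels is half the picture's height over the tangent of half this angle, whatever the lens; pixels are square), "cx", "cy" (the principal point, pixels), "k1" (the pictures are not rectified: a ray, as slopes to the right and down, at radius r is drawn at 1 + k1 r^2 times it, then the intrinsics apply), "R" (3x3) and "t" (3): a world point X has camera coordinates R X + t. Camera axes: x right, y down, z forward; pixel columns grow to the right and rows downward; lengths in m; the calibration is good to about 2 mm. A picture is of the moment at which its call begins. There is no depth.
- manip.hand_in(): hands the job in; it is judged then, once.
The state is a dict: "time_s": time; "joints": joint angles; "joint_velocities": joint speeds; "joint_torque": joint torques, N m; "tcp_pos": TCP position; "ee_rot": TCP orientation; "ft_force": force on the tool from outside, world axes, zero at the start; "ft_torque": the same for the moment, N m; "finger_gap": opening from 0.0 (shut) to 1.0 (fully open); "grasp_force": force on a finger pad.
Only numpy, scipy, OpenCV 4.12 (cv2) and the standard library are available. Lean on these libraries where they do the work, as an engineer would, in place of code of your own. Each camera call takes 0.05 s, during which the arm holds its last target. There are 200 camera calls.

## Working session

There is one attempt and no reset: what is moved stays moved. The work goes in short steps, Python scripts to look and compute and a tool call to move; the robot and the scene stay as the last step left them, time stands still between calls to the robot, and variables do not carry over. Pictures are saved under pics/ and viewed, at most 10 in all, crops included, and the job is handed in when it is done.

Besides the shell and the picture viewer there is one more tool, called after "Call:" as name(argument=value, ...) on one line, values as JSON. drive_tool: Moves the arm, as the interface text tells. Its arguments: {"type":"object","properties":{"commands":{"type":"array"}},"required":["commands"]}

```bash
mkdir -p pics; ls; python3 - <<'E'
from station import manip
import cv2
for n in("scene","top"):
    c=manip.read_camera(n); cv2.imwrite(f"pics/{n}0.png",c["frame"][:,:,::-1]); print(n,c["fov_y"],c["cx"],c["cy"],c["k1"],c["R"],c["t"])
print(manip.observe(), manip.grasp_offset)
E
```

```text
pics
scene 48.87101530108397 320.1880340767647 198.4125918649115 -0.06553424837632217 [[-0.29156442  0.95650962  0.00891805]
 [ 0.62098307  0.19636377 -0.7588289 ]
 [-0.72757833 -0.21570955 -0.65122897]] [ 0.04025687 -0.28994401  1.85545218]
top 55.750038249933006 320.50929719809966 197.56245163643976 -0.07681042275773485 [[ 0.00887164 -0.99993247 -0.00750677]
 [-0.99464939 -0.00805157 -0.10299404]
 [ 0.10292664  0.00838034 -0.99465365]] [0.12904408 0.57805226 1.20541087]
{'time_s': 0.1, 'joints': array([ 5.74341730e+01,  2.81630295e+01,  8.93474460e+01,  4.38017911e-04,
        6.25498017e+01, -6.05031259e+00]), 'joint_velocities': array([-0.01258482, -0.03258299, -0.15063006, -0.05063422,  0.03901894,
       -0.029154  ]), 'joint_torque': array([ 1.48396979e-03, -6.13625121e+01, -2.58612049e+01,  6.93730381e-02,
        4.69453563e-02, -4.87228033e-05]), 'tcp_pos': array([0.2788811 , 0.55908087, 0.21408998]), 'ee_rot': array([-1.79940100e+02, -6.73964038e-03,  1.53484280e+02]), 'ft_force': array([ 0.25753764, -0.04800698,  0.32355691]), 'ft_torque': array([-0.03848566, -0.01511972,  0.01375822]), 'grasp_force': 0.0, 'finger_gap': 0.9961392676962476} 0.0188
```

View pics/scene0.png

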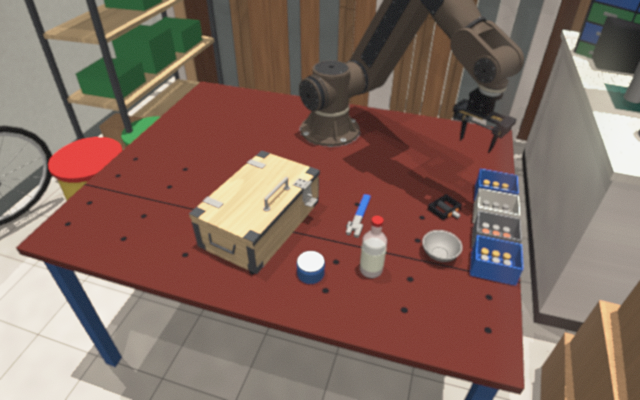

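View pics/top0.png

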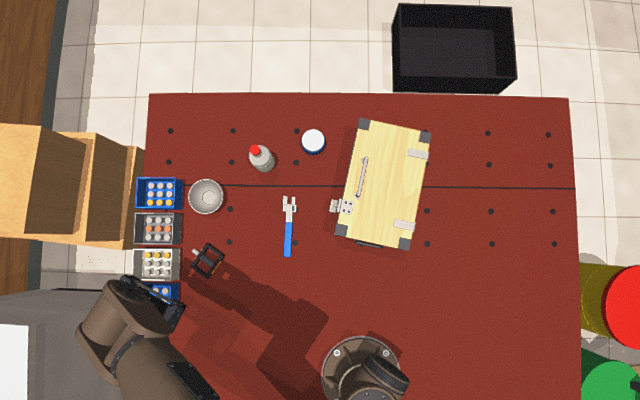

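The top view shows the chest with its lid corners near (362,118), (432,130), (410,250) and (334,240), the handle at (362,175) and the hasp at (341,206). The spanner runs from (289,197) to (288,256). I'll enlarge both views for the exact points.

```bash
cat > h.py <<'E'
import numpy as np, cv2
from station import manip
def K(c):
    f=c["frame"].shape[0]/2/np.tan(np.radians(c["fov_y"]/2)); return np.array([[f,0,c["cx"]],[0,f,c["cy"]],[0,0,1]])
# model: distorted = (1+k1 r^2) * slope  == OpenCV k1
def rays(c,px):
    n=cv2.undistortPoints(np.array(px,float).reshape(-1,1,2),K(c),np.array([c["k1"],0,0,0.])).reshape(-1,2)
    d=np.c_[n,np.ones(len(n))]@np.array(c["R"]); return -np.array(c["R"]).T@np.array(c["t"]),d
def plane(c,px,z):
    o,d=rays(c,px); return o+d*((z-o[2])/d[:,2])[:,None]
def proj(c,X):
    return cv2.projectPoints(np.array(X,float).reshape(-1,3),cv2.Rodrigues(np.array(c["R"]))[0],np.array(c["t"],float),K(c),np.array([c["k1"],0,0,0.]))[0].reshape(-1,2)
def Rz(a): return np.array([[np.cos(a),-np.sin(a),0],[np.sin(a),np.cos(a),0],[0,0,1]])
E
python3 - <<'E'
from h import *
import pickle
c=manip.read_camera("top"); pickle.dump(c,open("top.pkl","wb"))
s=manip.read_camera("scene"); pickle.dump(s,open("scene.pkl","wb"))
a=cv2.resize(c["frame"][110:260,275:440,::-1],None,fx=4,fy=4,interpolation=cv2.INTER_CUBIC)[:600]
cv2.imwrite("pics/topc.png",a)
hsv=cv2.cvtColor(c["frame"],cv2.COLOR_RGB2HSV)
m=cv2.inRange(hsv,(15,50,120),(35,255,255)); m[:, :320]=0;m[:,445:]=0;m[:105]=0;m[260:]=0
m=cv2.morphologyEx(m,cv2.MORPH_CLOSE,np.ones((9,9)))
k=max(cv2.findContours(m,0,1)[0],key=cv2.contourArea).reshape(-1,2)
P=plane(c,k,.136)[:,:2]; print(cv2.minAreaRect((P*1000).astype(np.float32)))
b=cv2.inRange(hsv,(100,120,80),(125,255,255)); b[:190]=0;b[:,:270]=0;b[:,310:]=0;b[265:]=0
k=max(cv2.findContours(b,0,1)[0],key=cv2.contourArea).reshape(-1,2)
print("sleeve",cv2.minAreaRect((plane(c,k,.012)[:,:2]*1000).astype(np.float32)))
E
```

```text
((612.532958984375, -56.8035888671875), (225.48594665527344, 366.4554443359375), 78.04096984863281)
sleeve ((439.6524658203125, 241.25662231445312), (23.717510223388672, 109.106689453125), 87.8720703125)
```

View pics/topc.png

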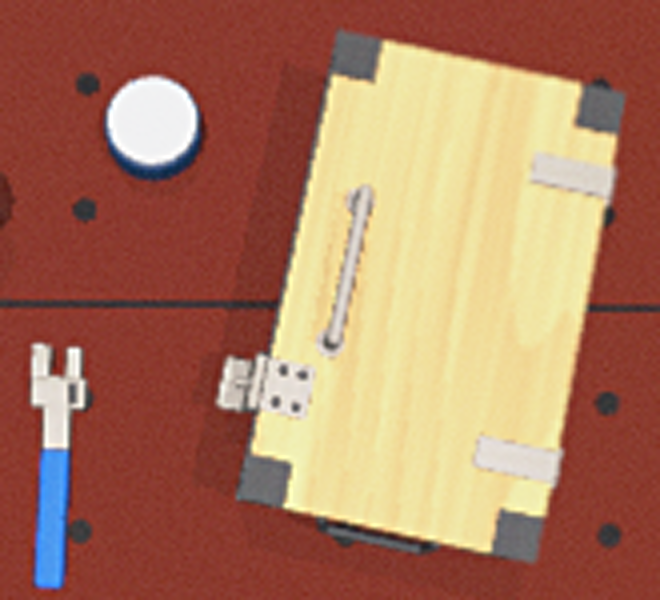

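The crop shows the lid corners at (335,30), (627,93), (537,562) and (237,498), the handle ends at (363,195) and (330,345), and the hasp lip at about (235,383). The spanner jaws are at (60,346) and its handle end is at (50,587).

```bash
python3 - <<'E'
from h import *
import pickle
c=pickle.load(open("top.pkl","rb"));s=pickle.load(open("scene.pkl","rb"))
cv=lambda p:(np.array(p,float)+.5)/4-.5+[275,110]
L=plane(c,cv([(335,30),(627,93),(537,562),(237,498)]),.136); print(L.round(4))
H=plane(c,cv([(363,195),(330,345)]),.178);print("handle",H.round(4),H.mean(0).round(4))
ctr=L.mean(0); 
yv=(L[0]+L[1]-L[2]-L[3])[:2]; xv=(L[1]+L[2]-L[0]-L[3])[:2]; hv=(H[0]-H[1])[:2]
print("ctr",ctr, [np.degrees(np.arctan2(v[1],v[0])) for v in (yv,xv,hv)], np.linalg.norm(yv)/2,np.linalg.norm(xv)/2)
a=np.arctan2(yv[1],yv[0])-np.pi/2   # chest yaw
print("yaw",np.degrees(a))
ch=lambda p:Rz(a)@np.array(p)+[ctr[0],ctr[1],0]
pts=dict(handle=(-.07,0,.174),pin=(-.117,-.095,.137),lip=(-.13,-.095,.075),c1=(-.11,.18,.0),c2=(-.11,-.18,.12),c3=(-.112,.18,.136))
for n,p in pts.items(): print(n,ch(p).round(4),proj(s,ch(p)).round(1),proj(c,ch(p)).round(1))
print("spanner",plane(c,cv([(38,346),(80,348),(50,587),(36,587),(64,587)]),.014).round(4))
i=cv2.resize(s["frame"][140:290,190:390,::-1],None,fx=4,fy=4,interpolation=cv2.INTER_CUBIC)
for n,p in pts.items():
    q=((proj(s,ch(p))[0]-[190,140]+.5)*4-.5).astype(int); cv2.drawMarker(i,tuple(map(int,q)),(0,0,255),0,14)
cv2.imwrite("pics/sc1.png",i)
E
```

```text
[[ 0.8148  0.0192  0.136 ]
 [ 0.7679 -0.2047  0.136 ]
 [ 0.4119 -0.1296  0.136 ]
 [ 0.4576  0.0925  0.136 ]]
handle [[0.6773 0.0032 0.178 ]
 [0.5674 0.0274 0.178 ]] [0.6224 0.0153 0.178 ]
ctr [ 0.61304158 -0.05562789  0.136     ] [np.float64(-11.757817017536734), np.float64(-101.73005513097976), np.float64(-12.430055446189781)] 0.36426701895904284 0.2277299095287926
yaw -101.75781701753674
handle [0.6273 0.0129 0.174 ] [[276.  188.2]] [[362.  175.6]]
pin [0.5439 0.0783 0.137 ] [[306.5 185.1]] [[338.8 205.1]]
lip [0.5465 0.091  0.075 ] [[310.2 201.7]] [[334.  205.8]]
c1 [0.8117 0.0154 0.    ] [[257.  273.9]] [[355.9 130.5]]
c2 [0.4592 0.0887 0.12  ] [[317.8 174.2]] [[335.  233.6]]
c3 [0.8121 0.0173 0.136 ] [[253.2 241.3]] [[359. 118.]]
spanner [[0.5824 0.2548 0.014 ]
 [0.5811 0.2199 0.014 ]
 [0.3845 0.2415 0.014 ]
 [0.3843 0.253  0.014 ]
 [0.3846 0.23   0.014 ]]
```

View pics/sc1.png

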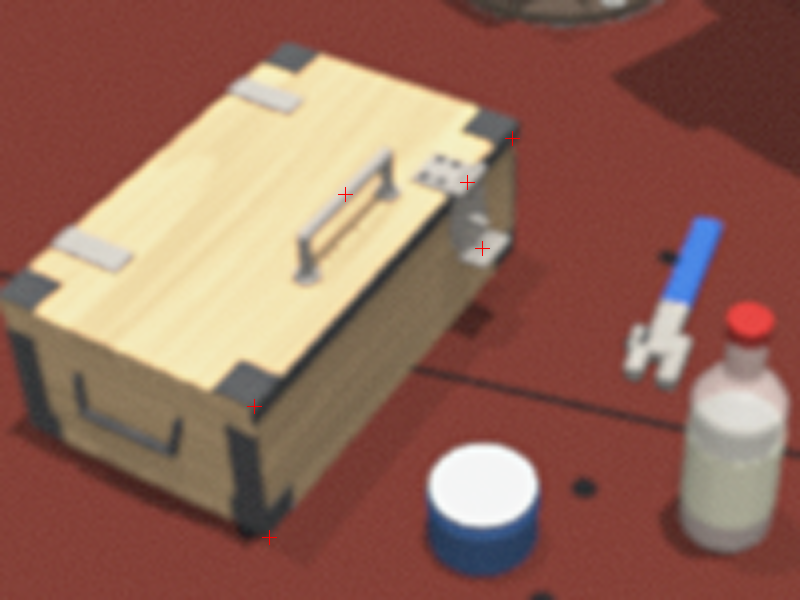

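The projected model lands on the handle, pin, lip and corners, so the chest pose is good to a few mm (centre (0.613,-0.056), yaw -101.8°). The spanner's mid-point is at about (0.498,0.239). Next is a pose helper and the approach to the hasp.

```bash
cat >> h.py <<'E'
from scipy.spatial.transform import Rotation as Ro
A=np.radians(-101.8); CT=np.array([.613,-.0556,0])
def ch(p): return Rz(A)@np.array(p,float)+CT
def tool(p,R,label=""):
    """slide (mm) and turn (rad) from present pose to chest-frame/world pose"""
    o=manip.observe(); R0=Ro.from_euler("xyz",o["ee_rot"],degrees=True)
    print(label,"slide",(R0.inv().apply(np.array(p)-o["tcp_pos"])*1000).round(1),"turn",(R0.inv()*R).as_rotvec().round(3),"|",np.array(p).round(3))
def st():
    o=manip.observe(); print(o["time_s"],o["tcp_pos"].round(4),o["ee_rot"].round(2),o["joints"].round(1),"F",o["ft_force"].round(1),o["finger_gap"],o["grasp_force"])
def RH(b): # hasp: closing along chest y, tilted b deg so fingers point at chest
    return Ro.from_euler("xyz",[180,0,np.degrees(A)+180],degrees=True)*Ro.from_euler("y",-b,degrees=True)
E
python3 - <<'E'
from h import *
import pickle
c=pickle.load(open("top.pkl","rb"))
print("bottle",plane(c,[(254,150)],.2),"tin",plane(c,[(313,141)],.055),"bowl",plane(c,[(206,197)],.045),"pedal",plane(c,[(208,260)],.02))
R=RH(45); z=R.as_matrix()[:,2]; print(z,R.as_matrix()[:,1])
lip=ch((-.128,-.095,.075))
tool([.4,.45,.40],R,"via"); tool(lip-.12*z,R,"pre")
E
```

```text
bottle [[0.69498995 0.32450918 0.2       ]] tin [[0.75950829 0.15985381 0.055     ]] bowl [[0.57424033 0.5071664  0.045     ]] pedal [[0.36935923 0.50084176 0.02      ]]
[-0.14460054 -0.69216377 -0.70710678] [ 9.78867389e-01 -2.04496052e-01  5.55111512e-17]
via slide [-157.   -43.7 -185.7] turn [ 0.514 -0.666  1.242] | [0.4  0.45 0.4 ]
pre slide [-427.4 -219.2   54.6] turn [ 0.514 -0.666  1.242] | [0.564 0.172 0.16 ]
```

Call:
drive_tool(commands=[{"slide":[-80,-20,-186],"turn":[0.08,-0.1,0.2],"claw":-1},{"slide":[-157,-44,-186],"turn":[0.514,-0.666,1.242],"claw":-1},{"slide":[-157,-44,-186],"turn":[0.514,-0.666,1.242],"claw":-1},{"slide":[-157,-44,-186],"turn":[0.514,-0.666,1.242],"claw":-1},{"slide":[-157,-44,-186],"turn":[0.514,-0.666,1.242],"claw":-1},{"slide":[-157,-44,-186],"turn":[0.514,-0.666,1.242],"claw":-1},{"slide":[-157,-44,-186],"turn":[0.514,-0.666,1.242],"claw":-1},{"slide":[-157,-44,-186],"turn":[0.514,-0.666,1.242],"claw":-1},{"slide":[-157,-44,-186],"turn":[0.514,-0.666,1.242],"claw":-1},{"slide":[-157,-44,-186],"turn":[0.514,-0.666,1.242],"claw":-1}])

```text
time_s: 1.03
tcp_pos: [0.3997, 0.4499, 0.4007]
ee_rot: [-174.8, 38.1, 93.3]
ft_force: [0.3, -0.1, 0.2]
finger_gap: 0.997
grasp_force: 0.0
```

```bash
python3 - <<'E'
from h import *
st(); R=RH(45); z=R.as_matrix()[:,2]
tool(ch((-.128,-.095,.075))-.10*z,R,"pre")
E
```

```text
1.0333 [0.3997 0.4499 0.4007] [-174.78   38.15   93.25] [ 51.1  34.7  58.5 -23.1 118.2  44.3] F [ 0.3 -0.1  0.2] 0.9972902980463534 0.0
pre slide [-78.6 178.7 371.3] turn [ 0.084 -0.11   0.202] | [0.561 0.158 0.146]
```

Call:
drive_tool(commands=[{"slide":[-8,18,37],"turn":[0.084,-0.11,0.202],"claw":-1},{"slide":[-16,36,74],"turn":[0.084,-0.11,0.202],"claw":-1},{"slide":[-24,54,111],"turn":[0.084,-0.11,0.202],"claw":-1},{"slide":[-32,72,148],"turn":[0.084,-0.11,0.202],"claw":-1},{"slide":[-40,90,185],"turn":[0.084,-0.11,0.202],"claw":-1},{"slide":[-48,108,222],"turn":[0.084,-0.11,0.202],"claw":-1},{"slide":[-56,126,259],"turn":[0.084,-0.11,0.202],"claw":-1},{"slide":[-64,144,296],"turn":[0.084,-0.11,0.202],"claw":-1},{"slide":[-72,162,333],"turn":[0.084,-0.11,0.202],"claw":-1},{"slide":[-79,179,371],"turn":[0.084,-0.11,0.202],"claw":-1}])

```text
time_s: 1.87
tcp_pos: [0.5617, 0.1601, 0.1455]
ee_rot: [-179.8, 44.8, 78.6]
ft_force: [0.3, 0.7, 0.0]
finger_gap: 1.002
grasp_force: 0.0
```

```bash
python3 - <<'E'
from h import *
st(); R=RH(45); z=R.as_matrix()[:,2]
tool(ch((-.128,-.095,.075))-.10*z,R,"pre")
c=manip.read_camera("wrist"); i=c["frame"][:,:,::-1].copy()
for p in [(-.128,-.095,.075),(-.117,-.095,.137),(-.139,-.115,.075),(-.139,-.075,.075),(-.11,-.18,.12)]:
    cv2.drawMarker(i,tuple(map(int,proj(c,ch(p))[0])),(0,0,255),0,10)
cv2.imwrite("pics/w1.png",i)
E
```

```text
1.8667 [0.5617 0.1601 0.1455] [-179.8    44.83   78.6 ] [ 24.6  42.6  86.1 -34.9  83.3  50.5] F [0.3 0.7 0. ] 1.0015519506244321 0.0
pre slide [-1.6 -0.6  1.2] turn [ 0.001 -0.003  0.005] | [0.561 0.158 0.146]
```

View pics/w1.png

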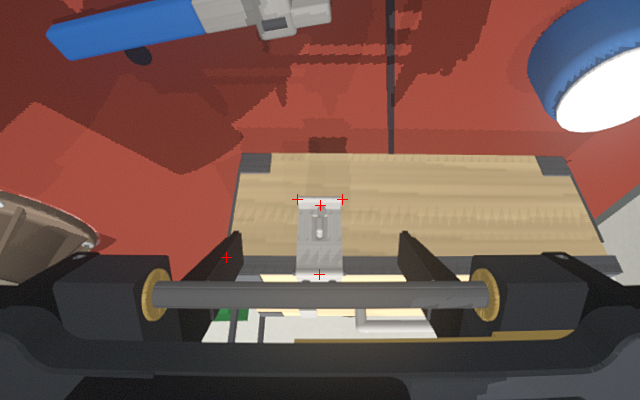

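The predicted lip corners (297,199) and (342,199) match the image. I'll advance and pinch.

Call:
drive_tool(commands=[{"slide":[-1,0,25],"turn":[0,0,0.005],"claw":-1},{"slide":[-1.5,-0.5,50],"turn":[0,0,0.005],"claw":-1},{"slide":[-1.5,-0.5,75],"turn":[0,0,0.005],"claw":-1},{"slide":[-1.5,-0.5,95],"turn":[0,0,0.005],"claw":-1},{"slide":[-1.5,-0.5,105],"turn":[0,0,0.005],"claw":-1},{"slide":[-1.5,-0.5,105],"turn":[0,0,0.005],"claw":-0.2},{"slide":[-1.5,-0.5,105],"turn":[0,0,0.005],"claw":0.2},{"slide":[-1.5,-0.5,105],"turn":[0,0,0.005],"claw":0.5},{"slide":[-1.5,-0.5,105],"turn":[0,0,0.005],"claw":0.5},{"slide":[-1.5,-0.5,105],"turn":[0,0,0.005],"claw":0.5}])

```text
time_s: 2.75
tcp_pos: [0.5457, 0.0889, 0.0738]
ee_rot: [179.8, 44.8, 78.2]
ft_force: [0.1, -1.4, 0.4]
finger_gap: 0.708
grasp_force: 0.0
```

```bash
python3 - <<'E'
from h import *
st(); o=manip.observe(); R0=Ro.from_euler("xyz",o["ee_rot"],degrees=True)
q=Rz(A).T@(o["tcp_pos"]-CT); print("tcp in chest",q.round(4))
p0=np.array([-.117,.137]); r=np.array([q[0],q[2]])-p0
for t in np.arange(.2,2.3,.2):
    # outward u=-x, CCW in (u,w)
    u,w=-r[0],r[1]; u2,w2=u*np.cos(t)-w*np.sin(t),u*np.sin(t)+w*np.cos(t)
    # sim tilt reduced: tool fixed orientation
    d=Rz(A)@np.array([-(u2-u),0,w2-w]); print(round(t,2),(R0.inv().apply(d)*1000).round(1))
E
```

```text
2.75 [0.5457 0.0889 0.0738] [179.82  44.81  78.16] [ 19.5  45.   95.5 -39.5  71.5  55.2] F [ 0.1 -1.4  0.4] 0.7078185473528272 0.0
tcp in chest [-0.1277 -0.0954  0.0738]
0.2 [  6.4   0.  -11.1]
0.4 [ 10.4   0.1 -23.2]
0.6 [ 12.    0.1 -35.9]
0.8 [ 10.9   0.1 -48.7]
1.0 [  7.4   0.2 -61. ]
1.2 [  1.5   0.2 -72.3]
1.4 [ -6.5   0.2 -82.3]
1.6 [-16.3   0.2 -90.4]
1.8 [-27.6   0.3 -96.5]
2.0 [ -39.9    0.3 -100.2]
2.2 [ -52.6    0.3 -101.3]
```

Call:
drive_tool(commands=[{"slide":[0,0,4],"turn":[0,0,0],"claw":0.5},{"slide":[0,0,4],"turn":[0,0,0],"claw":0.5},{"slide":[0,0,4],"turn":[0,0,0],"claw":0.5},{"slide":[0,0,4],"turn":[0,0,0],"claw":0.5},{"slide":[0,0,4],"turn":[0,0,0],"claw":0.5},{"slide":[0,0,4],"turn":[0,0,0],"claw":0.5},{"slide":[0,0,4],"turn":[0,0,0],"claw":0.5},{"slide":[0,0,4],"turn":[0,0,0],"claw":0.5}])

```text
time_s: 3.42
tcp_pos: [0.5452, 0.0855, 0.0704]
ee_rot: [179.9, 44.8, 78.2]
ft_force: [5.5, -0.1, -1.5]
finger_gap: 0.416
grasp_force: 30.0
```

```bash
cat >> h.py <<'E'
def arc(p0,ts,sgn=1,base=None,k=0):
    o=manip.observe(); R0=Ro.from_euler("xyz",o["ee_rot"],degrees=True)
    q=Rz(A).T@(o["tcp_pos"]-CT); print("tcp in chest",q.round(4))
    r=np.array([q[0],q[2]])-p0; u,w=-r[0],r[1]
    for t in ts:
        u2,w2=u*np.cos(t)-w*np.sin(t),u*np.sin(t)+w*np.cos(t)
        d=Rz(A)@np.array([-(u2-u),0,w2-w]); print(round(t,2),(R0.inv().apply(d)*1000).round(1))
E
python3 - <<'E'
from h import *
st(); arc(np.array([-.117,.137]),np.arange(.2,2.3,.2))
E
```

```text
3.4167 [0.5452 0.0855 0.0704] [179.85  44.82  78.17] [ 19.2  45.2  95.9 -39.8  71.   55.4] F [ 5.5 -0.1 -1.5] 0.4155314620926956 29.99832223635167
tcp in chest [-0.1242 -0.0952  0.0704]
0.2 [  7.3   0.  -11.2]
0.4 [ 12.3   0.  -23.6]
0.6 [ 14.7   0.1 -36.8]
0.8 [ 14.5   0.1 -50.2]
1.0 [ 11.5   0.1 -63.2]
1.2 [  6.1   0.2 -75.4]
1.4 [ -1.7   0.2 -86.3]
1.6 [-11.5   0.2 -95.5]
1.8 [ -22.9    0.2 -102.5]
2.0 [ -35.4    0.3 -107.1]
2.2 [ -48.6    0.3 -109.1]
```

Call:
drive_tool(commands=[{"slide":[6.5,0,-11],"turn":[0,0,0],"claw":0.5},{"slide":[10.5,0,-23],"turn":[0,0,0],"claw":0.5},{"slide":[12,0,-36],"turn":[0,0,0],"claw":0.5},{"slide":[11,0,-48.5],"turn":[0,0,0],"claw":0.5},{"slide":[7.5,0,-61],"turn":[0,0,0],"claw":0.5},{"slide":[1.5,0,-72.5],"turn":[0,0,0],"claw":0.5},{"slide":[-6.5,0,-82.5],"turn":[0,0,0],"claw":0.5},{"slide":[-16.5,0,-90.5],"turn":[0,0,0],"claw":0.5},{"slide":[-27.5,0,-96.5],"turn":[0,0,0],"claw":0.5},{"slide":[-40,0,-100],"turn":[0,0,0],"claw":0.5}])

```text
time_s: 4.25
tcp_pos: [0.5549, 0.1301, 0.1695]
ee_rot: [179.6, 44.4, 78.1]
ft_force: [11.1, 35.2, 3.0]
finger_gap: 0.417
grasp_force: 30.0
```

```bash
python3 - <<'E'
from h import *
st(); o=manip.observe(); print(Rz(A).T@(o["tcp_pos"]-CT))
c=manip.read_camera("wrist"); cv2.imwrite("pics/w2.png",c["frame"][:,:,::-1])
E
```

```text
4.25 [0.5549 0.1301 0.1695] [179.63  44.35  78.15] [ 22.5  39.2  88.8 -35.9  82.3  49.1] F [11.1 35.2  3. ] 0.416805903384968 30.04228189587593
[-0.16991492 -0.09489752  0.16948649]
```

View pics/w2.png

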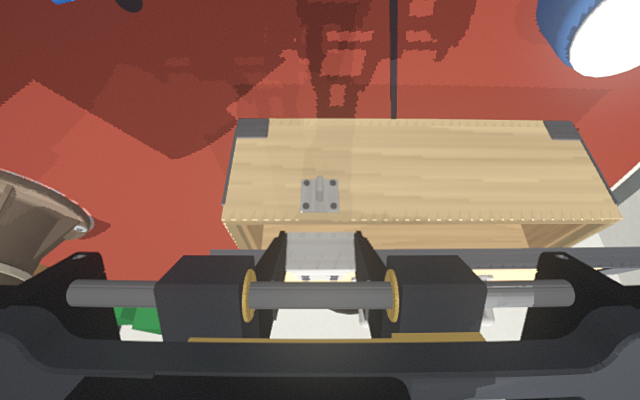

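The wrist view shows the strap off the staple at (320,190), but a gap along rows 220–250 suggests the lid has lifted. I'll check from the scene camera.

```bash
python3 - <<'E'
from h import *
c=manip.read_camera("scene"); i=cv2.resize(c["frame"][120:290,190:390,::-1],None,fx=3,fy=3,interpolation=cv2.INTER_CUBIC)
cv2.imwrite("pics/s2.png",i)
E
```

```text
(no output)
```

View pics/s2.png

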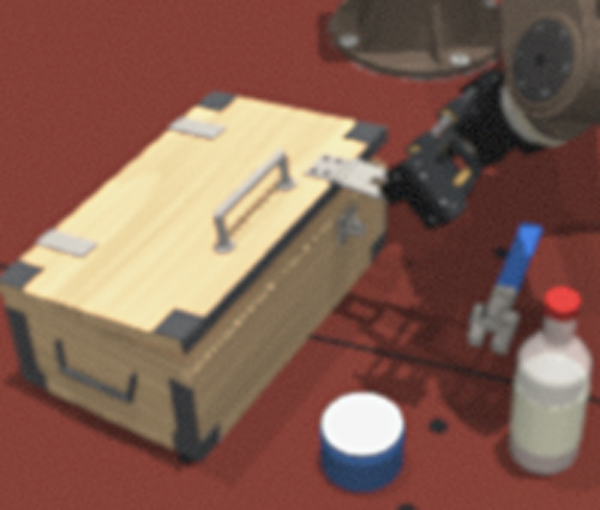

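The lid is up by about 0.15 rad and the strap sticks straight out, so the hasp is at about 1.7 rad. I'll lower it again, then let go gently.

Call:
drive_tool(commands=[{"slide":[4,0,6],"turn":[0,0,0],"claw":0.5},{"slide":[8,0,12],"turn":[0,0,0],"claw":0.5},{"slide":[12,0,18],"turn":[0,0,0],"claw":0.5},{"slide":[16,0,23],"turn":[0,0,0],"claw":0.5},{"slide":[16,0,23],"turn":[0,0,0],"claw":0.5},{"slide":[16,0,23],"turn":[0,0,0],"claw":0.5}])

```text
time_s: 4.85
tcp_pos: [0.5536, 0.1242, 0.1421]
ee_rot: [179.7, 44.6, 78.2]
ft_force: [7.2, 14.9, 4.2]
finger_gap: 0.413
grasp_force: 30.1
```

Call:
drive_tool(commands=[{"slide":[0,0,0],"turn":[0,0,0],"claw":-0.1},{"slide":[0,0,0],"turn":[0,0,0],"claw":-0.4},{"slide":[0,0,0],"turn":[0,0,0],"claw":-0.6},{"slide":[0,0,0],"turn":[0,0,0],"claw":-0.6},{"slide":[0,0,0],"turn":[0,0,0],"claw":-0.6},{"slide":[0,0,-10],"turn":[0,0,0],"claw":-0.6},{"slide":[0,0,-30],"turn":[0,0,0],"claw":-0.6},{"slide":[0,0,-60],"turn":[0,0,0],"claw":-0.6},{"slide":[0,0,-90],"turn":[0,0,0],"claw":-0.6},{"slide":[0,0,-120],"turn":[0,0,0],"claw":-0.6}])

```text
time_s: 5.68
tcp_pos: [0.5693, 0.206, 0.2286]
ee_rot: [180.0, 44.8, 78.2]
ft_force: [0.3, -0.4, 0.4]
finger_gap: 0.801
grasp_force: 0.0
```

```bash
python3 - <<'E'
from h import *
st()
c=manip.read_camera("wrist");s=manip.read_camera("scene")
a=c["frame"][60:360,100:620]; b=cv2.resize(s["frame"][140:290,190:390],(400,300),interpolation=cv2.INTER_CUBIC)
cv2.imwrite("pics/c3.png",np.vstack([a[:,:,::-1],np.hstack([b,np.zeros((300,120,3),np.uint8)])[:,:,::-1]]))
E
```

```text
5.6833 [0.5693 0.206  0.2286] [179.96  44.84  78.19] [ 27.7  39.8  77.4 -33.1  94.3  46.5] F [ 0.3 -0.4  0.4] 0.8007642032088541 0.0
```

View pics/c3.png

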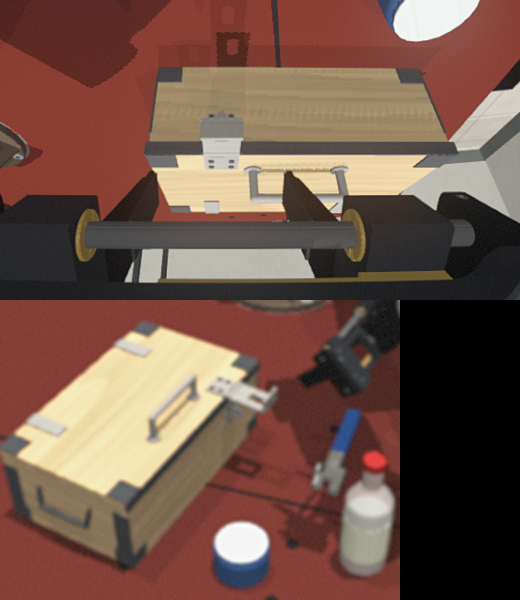

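The hasp now stays straight out at (230,390) in the lower panel and the lid is shut again. Next is the handle.

```bash
python3 - <<'E'
from h import *
R=Ro.from_euler("xyz",[180,0,np.degrees(A)+90],degrees=True)
tool(ch((-.07,0,.26)),R,"pre")
E
```

```text
pre slide [-148.2   95.2  105.3] turn [0.614 0.604 1.484] | [0.627 0.013 0.26 ]
```

Call:
drive_tool(commands=[{"slide":[-25,15,-20],"turn":[0.614,0.604,1.484],"claw":-0.6},{"slide":[-45,25,0],"turn":[0.614,0.604,1.484],"claw":-0.6},{"slide":[-60,35,20],"turn":[0.614,0.604,1.484],"claw":-0.6},{"slide":[-75,45,40],"turn":[0.614,0.604,1.484],"claw":-0.6},{"slide":[-90,55,55],"turn":[0.614,0.604,1.484],"claw":-0.6},{"slide":[-105,65,70],"turn":[0.614,0.604,1.484],"claw":-0.6},{"slide":[-120,75,85],"turn":[0.614,0.604,1.484],"claw":-0.6},{"slide":[-135,85,95],"turn":[0.614,0.604,1.484],"claw":-0.6},{"slide":[-148,95,105],"turn":[0.614,0.604,1.484],"claw":-0.6},{"slide":[-148,95,105],"turn":[0.614,0.604,1.484],"claw":-0.6}])

```text
time_s: 6.62
tcp_pos: [0.6266, 0.0068, 0.257]
ee_rot: [172.4, 11.2, 10.0]
ft_force: [0.6, -0.4, 0.3]
finger_gap: 0.797
grasp_force: 0.0
```

```bash
python3 - <<'E'
from h import *
R=Ro.from_euler("xyz",[180,0,np.degrees(A)+90],degrees=True)
st();tool(ch((-.07,0,.22)),R,"pre")
E
```

```text
6.6167 [0.6266 0.0068 0.257 ] [172.41  11.2   10.04] [-1.3 30.6 79.3 -9.8 79.8 80.5] F [ 0.6 -0.4  0.3] 0.7967082754772454 0.0
pre slide [  9.  -10.6  34.8] turn [0.168 0.168 0.392] | [0.627 0.013 0.22 ]
```

Call:
drive_tool(commands=[{"slide":[2,-2,5],"turn":[0.168,0.168,0.392],"claw":-0.4},{"slide":[4,-5,10],"turn":[0.168,0.168,0.392],"claw":-0.4},{"slide":[6,-8,20],"turn":[0.168,0.168,0.392],"claw":-0.4},{"slide":[8,-10,28],"turn":[0.168,0.168,0.392],"claw":-0.4},{"slide":[9,-10.5,35],"turn":[0.168,0.168,0.392],"claw":-0.4},{"slide":[9,-10.5,35],"turn":[0.168,0.168,0.392],"claw":-0.4}])

```text
time_s: 7.12
tcp_pos: [0.6255, 0.0157, 0.2185]
ee_rot: [179.9, 0.3, -11.2]
ft_force: [-0.1, -0.3, 0.6]
finger_gap: 0.701
grasp_force: 0.0
```

```bash
python3 - <<'E'
from h import *
R=Ro.from_euler("xyz",[180,0,np.degrees(A)+90],degrees=True)
st();tool(ch((-.07,0,.158)),R,"grip")
c=manip.read_camera("wrist"); i=c["frame"][:,:,::-1].copy()
for y in(-.055,0,.055): cv2.drawMarker(i,tuple(map(int,proj(c,ch((-.07,y,.174)))[0])),(0,0,255),0,10)
cv2.imwrite("pics/w4.png",i)
E
```

```text
7.1167 [0.6255 0.0157 0.2185] [179.87   0.31 -11.19] [-4.6 28.1 88.7 -0.1 63.5 96.7] F [-0.1 -0.3  0.6] 0.7005680697424901 0.0
grip slide [ 2.6  2.2 60.5] turn [0.002 0.005 0.011] | [0.627 0.013 0.158]
```

View pics/w4.png

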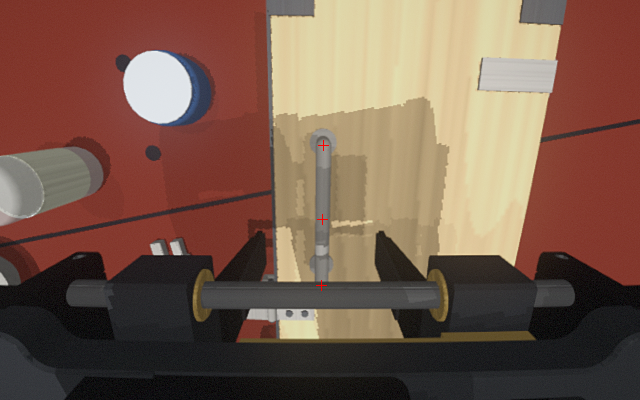

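The marked bar line at column 322 coincides with the handle, so I'll go down and grip it.

Call:
drive_tool(commands=[{"slide":[2,2,20],"turn":[0,0,0.011],"claw":-0.4},{"slide":[2.5,2,40],"turn":[0,0,0.011],"claw":-0.4},{"slide":[2.5,2,55],"turn":[0,0,0.011],"claw":-0.4},{"slide":[2.5,2,60],"turn":[0,0,0.011],"claw":0},{"slide":[2.5,2,60],"turn":[0,0,0.011],"claw":0.9},{"slide":[2.5,2,60],"turn":[0,0,0.011],"claw":0.9},{"slide":[2.5,2,60],"turn":[0,0,0.011],"claw":0.9},{"slide":[2.5,2,60],"turn":[0,0,0.011],"claw":0.9},{"slide":[2.5,2,60],"turn":[0,0,0.011],"claw":0.9},{"slide":[2.5,2,60],"turn":[0,0,0.011],"claw":0.9}])

```text
time_s: 8.0
tcp_pos: [0.6287, 0.0137, 0.1605]
ee_rot: [179.9, 0.1, -11.9]
ft_force: [-1.0, 0.3, 0.1]
finger_gap: 0.265
grasp_force: 0.0
```

Call:
drive_tool(commands=[{"slide":[0,0,0],"turn":[0,0,0],"claw":0.9},{"slide":[0,0,0],"turn":[0,0,0],"claw":0.9},{"slide":[0,0,0],"turn":[0,0,0],"claw":0.9}])

```text
time_s: 8.25
tcp_pos: [0.6285, 0.0134, 0.16]
ee_rot: [179.9, 0.1, -11.9]
ft_force: [-0.2, -2.0, 2.5]
finger_gap: 0.107
grasp_force: 30.0
```

```bash
cat >> h.py <<'E'
def lid(ths,k=.34,th0=0.,G=.016):
    """rows for lid angles ths; tool tilt=k*theta about chest y; bar at G behind TCP"""
    o=manip.observe(); R0=Ro.from_euler("xyz",o["ee_rot"],degrees=True)
    b0=o["tcp_pos"]-G*R0.as_matrix()[:,2]; q=Rz(A).T@(b0-CT); print("bar in chest",q.round(4), "lid est",-np.arctan2(q[2]-.1205,q[0]-.112)+np.radians(163.8))
    for t in ths:
        a=np.radians(163.8)-t; b=ch((.112+.1896*np.cos(a),q[1],.1205+.1896*np.sin(a)))
        R=Ro.from_rotvec(k*t*(Rz(A)@[0,1,0]))*Ro.from_euler("xyz",[180,0,np.degrees(A)+90],degrees=True)
        p=b+G*R.as_matrix()[:,2]
        print(round(t,2),"slide",(R0.inv().apply(p-o["tcp_pos"])*1000).round(1).tolist(),"turn",(R0.inv()*R).as_rotvec().round(3).tolist())
E
python3 - <<'E'
from h import *
st(); lid(np.arange(.0,1.0,.1))
E
```

```text
8.25 [0.6285 0.0134 0.16  ] [ 1.7991e+02  1.1000e-01 -1.1910e+01] [-4.8 31.7 92.1 -0.1 56.4 97.2] F [-0.2 -2.   2.5] 0.10726401620589514 30.0003120303154
bar in chest [-0.0707  0.0011  0.176 ] lid est 0.012114303615481159
0.0 slide [0.0, 0.6, 2.6] turn [0.002, 0.002, -0.002]
0.1 slide [0.0, 6.3, -15.3] turn [0.036, 0.002, -0.002]
0.2 slide [-0.0, 13.8, -32.5] turn [0.07, 0.002, -0.002]
0.3 slide [-0.0, 22.9, -48.9] turn [0.104, 0.002, -0.002]
0.4 slide [-0.0, 33.6, -64.2] turn [0.138, 0.002, -0.002]
0.5 slide [-0.0, 45.7, -78.4] turn [0.172, 0.002, -0.002]
0.6 slide [-0.0, 59.2, -91.2] turn [0.206, 0.002, -0.002]
0.7 slide [-0.0, 73.9, -102.6] turn [0.24, 0.002, -0.002]
0.8 slide [-0.0, 89.7, -112.4] turn [0.274, 0.002, -0.002]
0.9 slide [-0.0, 106.3, -120.6] turn [0.308, 0.002, -0.002]
```

Gripped, with the gap matching the bar. Now I'll raise the lid.

Call:
drive_tool(commands=[{"slide":[0,5.5,-17],"turn":[0.036,0,0],"claw":0.9},{"slide":[0,13,-34.5],"turn":[0.07,0,0],"claw":0.9},{"slide":[0,22,-51],"turn":[0.104,0,0],"claw":0.9},{"slide":[0,33,-66],"turn":[0.138,0,0],"claw":0.9},{"slide":[0,45,-80],"turn":[0.172,0,0],"claw":0.9},{"slide":[0,58.5,-93],"turn":[0.206,0,0],"claw":0.9},{"slide":[0,73,-104.5],"turn":[0.24,0,0],"claw":0.9},{"slide":[0,89,-114],"turn":[0.274,0,0],"claw":0.9},{"slide":[0,106,-122],"turn":[0.308,0,0],"claw":0.9},{"slide":[0,106,-122],"turn":[0.308,0,0],"claw":0.9}])

```text
time_s: 9.08
tcp_pos: [0.6066, -0.0906, 0.2853]
ee_rot: [-162.1, 0.0, -12.0]
ft_force: [-4.1, 10.8, 17.4]
finger_gap: 0.107
grasp_force: 30.0
```

```bash
python3 - <<'E'
from h import *
st(); lid(np.arange(.9,1.81,.1),G=.014)
E
```

```text
9.0833 [ 0.6066 -0.0906  0.2853] [-1.6208e+02  1.0000e-02 -1.1990e+01] [-22.5  24.4  86.6  18.4  73.3  73.5] F [-4.1 10.8 17.4] 0.10653995661488222 30.00194549560547
bar in chest [0.0399 0.0009 0.2986] lid est 0.9033736270645709
0.9 slide [-0.0, 1.3, 2.4] turn [-0.007, -0.001, -0.003]
1.0 slide [0.0, 15.9, -9.1] turn [0.027, -0.001, -0.003]
1.1 slide [0.1, 31.5, -19.0] turn [0.061, -0.001, -0.003]
1.2 slide [0.2, 48.1, -27.3] turn [0.095, -0.001, -0.003]
1.3 slide [0.2, 65.4, -33.9] turn [0.129, -0.001, -0.003]
1.4 slide [0.3, 83.3, -38.7] turn [0.163, -0.001, -0.003]
1.5 slide [0.3, 101.6, -41.6] turn [0.197, -0.001, -0.003]
1.6 slide [0.4, 120.1, -42.7] turn [0.231, -0.001, -0.003]
1.7 slide [0.5, 138.5, -41.9] turn [0.265, -0.001, -0.003]
1.8 slide [0.5, 156.8, -39.2] turn [0.299, -0.001, -0.003]
```

Call:
drive_tool(commands=[{"slide":[0,15,-10],"turn":[0.03,0,0],"claw":0.9},{"slide":[0,31,-20],"turn":[0.065,0,0],"claw":0.9},{"slide":[0,47.5,-28],"turn":[0.1,0,0],"claw":0.9},{"slide":[0,65,-34],"turn":[0.13,0,0],"claw":0.9},{"slide":[0,83,-38],"turn":[0.165,0,0],"claw":0.9},{"slide":[0,101.5,-41],"turn":[0.2,0,0],"claw":0.9},{"slide":[0,120,-42],"turn":[0.235,0,0],"claw":0.9},{"slide":[0,138,-41],"turn":[0.265,0,0],"claw":0.9},{"slide":[0,152,-39],"turn":[0.3,0,0],"claw":0.9},{"slide":[0,152,-39],"turn":[0.3,0,0],"claw":0.9}])

```text
time_s: 9.92
tcp_pos: [0.5736, -0.2471, 0.2743]
ee_rot: [-145.2, 0.0, -12.1]
ft_force: [-9.3, -10.2, 18.2]
finger_gap: 0.108
grasp_force: 30.0
```

```bash
python3 - <<'E'
from h import *
st(); lid([1.75,1.8],G=.014)
E
```

```text
9.9167 [ 0.5736 -0.2471  0.2743] [-1.4516e+02  2.0000e-02 -1.2110e+01] [-42.   31.6  81.3  29.7  86.8  53.1] F [ -9.3 -10.2  18.2] 0.10768130052066834 30.00567466020584
bar in chest [0.2035 0.0006 0.2858] lid est 1.7936986110109863
1.75 slide [-0.1, -8.1, 0.3] turn [-0.013, -0.003, -0.005]
1.8 slide [-0.0, 1.1, -0.8] turn [0.004, -0.003, -0.005]
```

The lid is at about 1.79 rad. I'll open the fingers a little and withdraw.

Call:
drive_tool(commands=[{"slide":[0,0,0],"turn":[0,0,0],"claw":0.6},{"slide":[0,0,0],"turn":[0,0,0],"claw":0.5},{"slide":[0,0,0],"turn":[0,0,0],"claw":0.5},{"slide":[0,0,0],"turn":[0,0,0],"claw":0.5},{"slide":[0,0,-10],"turn":[0,0,0],"claw":0.5},{"slide":[0,0,-25],"turn":[0,0,0],"claw":0.5},{"slide":[0,0,-50],"turn":[0,0,0],"claw":0.5},{"slide":[0,0,-80],"turn":[0,0,0],"claw":0.5},{"slide":[0,0,-115],"turn":[0,0,0],"claw":0.5},{"slide":[0,0,-150],"turn":[0,0,0],"claw":0.5}])

```text
time_s: 10.75
tcp_pos: [0.5567, -0.3274, 0.3983]
ee_rot: [-145.2, 0.1, -11.9]
ft_force: [0.8, -0.3, 0.5]
finger_gap: 0.252
grasp_force: 0.0
```

```bash
python3 - <<'E'
from h import *
st()
R=Ro.from_euler("xyz",[180,0,-1],degrees=True)
tool([.498,.239,.16],R,"spanner pre")
tool([.55,-.2,.45],R,"up")
tool([.50,.10,.40],R,"via")
E
```

```text
10.75 [ 0.5567 -0.3274  0.3983] [-1.4524e+02  1.3000e-01 -1.1860e+01] [-47.7  31.   63.9  28.6 105.3  56.9] F [ 0.8 -0.3  0.5] 0.2516296157473948 0.0
spanner pre slide [-173.3 -309.4  505.3] turn [-0.605 -0.055 -0.184] | [0.498 0.239 0.16 ]
up slide [ -32.9 -130.7   27.9] turn [-0.605 -0.055 -0.184] | [ 0.55 -0.2   0.45]
via slide [-143.3 -334.8  230.7] turn [-0.605 -0.055 -0.184] | [0.5 0.1 0.4]
```

Call:
drive_tool(commands=[{"slide":[0,-23,-33],"turn":[0,0,0],"claw":0.3},{"slide":[0,-46,-66],"turn":[-0.05,0,0],"claw":0},{"slide":[-10,-75,-50],"turn":[-0.15,-0.01,-0.04],"claw":0},{"slide":[-25,-110,-20],"turn":[-0.27,-0.02,-0.08],"claw":0},{"slide":[-40,-145,10],"turn":[-0.39,-0.03,-0.12],"claw":0},{"slide":[-55,-180,35],"turn":[-0.5,-0.045,-0.15],"claw":0},{"slide":[-75,-215,65],"turn":[-0.605,-0.055,-0.184],"claw":0},{"slide":[-95,-250,90],"turn":[-0.605,-0.055,-0.184],"claw":0},{"slide":[-110,-285,115],"turn":[-0.605,-0.055,-0.184],"claw":0},{"slide":[-125,-320,145],"turn":[-0.605,-0.055,-0.184],"claw":0}])

```text
time_s: 11.58
tcp_pos: [0.5106, -0.0025, 0.4641]
ee_rot: [180.0, -0.1, -1.0]
ft_force: [1.4, 0.4, 0.9]
finger_gap: 0.496
grasp_force: 0.0
```

```bash
python3 - <<'E'
from h import *
st()
R=Ro.from_euler("xyz",[180,0,-1],degrees=True)
tool([.498,.239,.16],R,"spanner pre")
E
```

```text
11.5833 [ 0.5106 -0.0025  0.4641] [ 1.80e+02 -1.20e-01 -1.04e+00] [-7.7  9.3 80.3  0.  90.3 83.3] F [1.4 0.4 0.9] 0.4961522274902889 0.0
spanner pre slide [ -17.6 -241.2  304. ] turn [ 0.    -0.002 -0.001] | [0.498 0.239 0.16 ]
```

Call:
drive_tool(commands=[{"slide":[-2,-30,25],"turn":[0,0,0],"claw":0},{"slide":[-4,-55,55],"turn":[0,0,0],"claw":0},{"slide":[-6,-80,88],"turn":[0,0,0],"claw":0},{"slide":[-8,-107,120],"turn":[0,0,0],"claw":0},{"slide":[-10,-133,152],"turn":[0,0,0],"claw":0},{"slide":[-12,-160,185],"turn":[0,0,0],"claw":0},{"slide":[-14,-187,215],"turn":[0,0,0],"claw":0},{"slide":[-16,-213,245],"turn":[0,0,0],"claw":0},{"slide":[-17.5,-235,270],"turn":[0,0,0],"claw":0},{"slide":[-17.5,-241,285],"turn":[0,0,0],"claw":0}])

```text
time_s: 12.42
tcp_pos: [0.4979, 0.239, 0.1757]
ee_rot: [180.0, 0.1, -1.0]
ft_force: [-0.4, -0.2, 0.3]
finger_gap: 0.502
grasp_force: 0.0
```

```bash
python3 - <<'E'
from h import *
st()
c=manip.read_camera("wrist"); t=manip.read_camera("top")
hsv=cv2.cvtColor(c["frame"],cv2.COLOR_RGB2HSV)
b=cv2.inRange(hsv,(100,120,60),(125,255,255))
for k in cv2.findContours(b,0,1)[0]:
    if cv2.contourArea(k)>600:
        P=plane(c,k.reshape(-1,2),.014)[:,:2]; r=cv2.minAreaRect((P*1000).astype(np.float32)); print(k.reshape(-1,2).min(0),k.reshape(-1,2).max(0),cv2.boxPoints(r).round(0).tolist(),r)
X=[[.498,.239,.014],[.583,.237,.014],[.383,.241,.014]]
i=c["frame"][:,:,::-1].copy()
for q in proj(c,X): cv2.drawMarker(i,tuple(map(int,q)),(0,0,255),0,10)
j=cv2.resize(t["frame"][90:270,190:460,::-1],(480,320),interpolation=cv2.INTER_CUBIC)
cv2.imwrite("pics/w5.png",np.vstack([cv2.resize(i,(480,300)),j[:300]]))
E
```

```text
12.4167 [0.4979 0.239  0.1757] [ 1.7999e+02  1.1000e-01 -9.7000e-01] [ 18.8  24.8 102.2   0.   53.1 109.7] F [-0.4 -0.2  0.3] 0.5024185548645786 0.0
[308 189] [328 277] [[385.0, 232.0], [496.0, 228.0], [497.0, 251.0], [386.0, 255.0]] ((441.3128356933594, 241.60545349121094), (23.169570922851562, 110.79518127441406), 87.65020751953125)
```

View pics/w5.png

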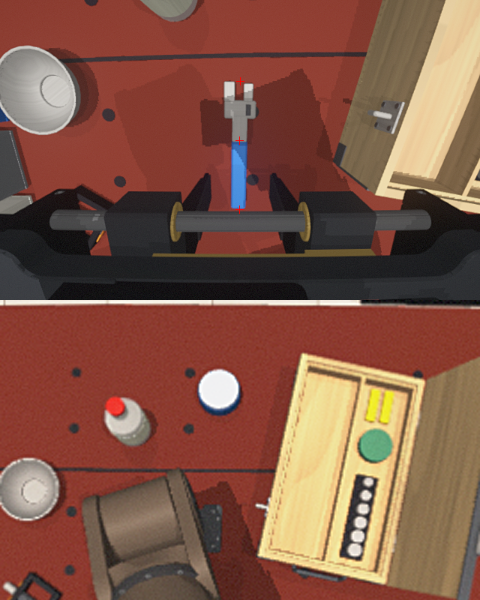

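The upper panel shows the spanner markers on its centreline, and the lower one shows the lid open, the tray clear and the bystanders in place. I'll descend and grasp.

Call:
drive_tool(commands=[{"slide":[0,0,35],"turn":[0,0,0.02],"claw":0},{"slide":[0,0,70],"turn":[0,0,0.02],"claw":0},{"slide":[0,0,105],"turn":[0,0,0.02],"claw":0},{"slide":[0,0,135],"turn":[0,0,0.02],"claw":0},{"slide":[0,0,155],"turn":[0,0,0.02],"claw":0},{"slide":[0,0,165],"turn":[0,0,0.02],"claw":0},{"slide":[0,0,169],"turn":[0,0,0.02],"claw":0},{"slide":[0,0,170],"turn":[0,0,0.02],"claw":0.7},{"slide":[0,0,170],"turn":[0,0,0.02],"claw":0.7},{"slide":[0,0,170],"turn":[0,0,0.02],"claw":0.7}])

```text
time_s: 13.35
tcp_pos: [0.4998, 0.2366, 0.0093]
ee_rot: [-179.9, -0.1, -2.2]
ft_force: [0.1, 0.3, 0.0]
finger_gap: 0.344
grasp_force: 0.0
```

Call:
drive_tool(commands=[{"slide":[0,0,0],"turn":[0,0,0],"claw":0.7},{"slide":[0,0,0],"turn":[0,0,0],"claw":0.7},{"slide":[0,0,0],"turn":[0,0,0],"claw":0.7},{"slide":[0,0,0],"turn":[0,0,0],"claw":0.7}])

```text
time_s: 13.68
tcp_pos: [0.4998, 0.2369, 0.0091]
ee_rot: [-179.9, -0.2, -2.2]
ft_force: [-1.3, 1.0, 8.5]
finger_gap: 0.244
grasp_force: 30.0
```

```bash
python3 - <<'E'
from h import *
st()
R=Ro.from_euler("xyz",[180,0,-11.8],degrees=True)
tool(ch((-.0465,.01,.25)),R,"over")
E
```

```text
13.6833 [0.4998 0.2369 0.0091] [-1.7993e+02 -1.6000e-01 -2.2200e+00] [ 18.5  38.9 109.3   0.   31.6 110.7] F [-1.3  1.   8.5] 0.24386011267214797 30.002736747264862
over slide [ 142.7  243.4 -240.8] turn [-0.001 -0.003  0.167] | [ 0.632 -0.012  0.25 ]
```

The grip is shallow, so I'll reopen, go 5 mm deeper and grip again.

Call:
drive_tool(commands=[{"slide":[0,0,0],"turn":[0,0,0],"claw":0.3},{"slide":[0,0,0],"turn":[0,0,0],"claw":0.3},{"slide":[-1,-2,3],"turn":[0,0,0],"claw":0.3},{"slide":[-1,-2,5],"turn":[0,0,0],"claw":0.3},{"slide":[-1,-2,5],"turn":[0,0,0],"claw":0.7},{"slide":[-1,-2,5],"turn":[0,0,0],"claw":0.7},{"slide":[-1,-2,5],"turn":[0,0,0],"claw":0.7},{"slide":[-1,-2,5],"turn":[0,0,0],"claw":0.7},{"slide":[-1,-2,5],"turn":[0,0,0],"claw":0.7},{"slide":[-1,-2,5],"turn":[0,0,0],"claw":0.7}])

```text
time_s: 14.52
tcp_pos: [0.498, 0.2385, 0.0027]
ee_rot: [-180.0, -0.0, -2.2]
ft_force: [-0.3, -0.2, -3.7]
finger_gap: 0.249
grasp_force: 30.0
```

```bash
python3 - <<'E'
from h import *
st()
R=Ro.from_euler("xyz",[180,0,-11.8],degrees=True)
tool(ch((-.0465,.01,.25)),R,"over")
E
```

```text
14.5167 [0.498  0.2385 0.0027] [-1.7999e+02 -1.0000e-02 -2.2300e+00] [ 18.7  39.5 109.5   0.   31.  111. ] F [-0.3 -0.2 -3.7] 0.24890902294691197 29.998924434185028
over slide [ 143.9  245.2 -247.3] turn [-0.    -0.     0.167] | [ 0.632 -0.012  0.25 ]
```

Call:
drive_tool(commands=[{"slide":[0,0,-20],"turn":[0,0,0],"claw":0.7},{"slide":[0,0,-50],"turn":[0,0,0],"claw":0.7},{"slide":[0,0,-85],"turn":[0,0,0],"claw":0.7},{"slide":[0,0,-120],"turn":[0,0,0],"claw":0.7},{"slide":[0,0,-155],"turn":[0,0,0],"claw":0.7},{"slide":[0,0,-190],"turn":[0,0,0],"claw":0.7},{"slide":[10,20,-220],"turn":[0,0,0],"claw":0.7},{"slide":[25,45,-240],"turn":[0,0,0.03],"claw":0.7},{"slide":[42,75,-247],"turn":[0,0,0.06],"claw":0.7},{"slide":[60,105,-247],"turn":[0,0,0.09],"claw":0.7}])

```text
time_s: 15.35
tcp_pos: [0.5546, 0.1304, 0.2524]
ee_rot: [-179.9, -0.2, -7.4]
ft_force: [1.1, 0.5, -4.0]
finger_gap: 0.247
grasp_force: 30.0
```

```bash
python3 - <<'E'
from h import *
st()
R=Ro.from_euler("xyz",[180,0,-11.8+.1],degrees=True)
tool(ch((-.0465,.01,.25)),R,"over")
E
```

```text
15.35 [0.5546 0.1304 0.2524] [-179.93   -0.24   -7.39] [  6.6  21.4  94.6   0.   63.8 104. ] F [ 1.1  0.5 -4. ] 0.2471754725781099 29.999066591262817
over slide [ 95.4 131.3   2.6] turn [-0.001 -0.004  0.075] | [ 0.632 -0.012  0.25 ]
```

Call:
drive_tool(commands=[{"slide":[15,20,0],"turn":[0,0,0.02],"claw":0.7},{"slide":[33,45,0],"turn":[0,0,0.04],"claw":0.7},{"slide":[50,70,2],"turn":[0,0,0.06],"claw":0.7},{"slide":[68,94,2],"turn":[0,0,0.075],"claw":0.7},{"slide":[84,115,2],"turn":[0,0,0.075],"claw":0.7},{"slide":[95,131,2],"turn":[0,0,0.075],"claw":0.7},{"slide":[95,131,2],"turn":[0,0,0.075],"claw":0.7},{"slide":[95,131,2],"turn":[0,0,0.075],"claw":0.7}])

```text
time_s: 16.02
tcp_pos: [0.6311, -0.0117, 0.2472]
ee_rot: [-180.0, 0.0, -11.8]
ft_force: [-0.3, 0.4, -3.7]
finger_gap: 0.255
grasp_force: 30.0
```

```bash
python3 - <<'E'
from h import *
st()
R=Ro.from_euler("xyz",[180,0,-11.8],degrees=True)
tool(ch((-.0465,.01,.0735)),R,"down")
# spanner check: sleeve rect in wrist view, at expected height of the spanner's top
c=manip.read_camera("wrist"); z=manip.observe()["tcp_pos"][2]+.011
b=cv2.inRange(cv2.cvtColor(c["frame"],cv2.COLOR_RGB2HSV),(100,120,60),(125,255,255))
for k in cv2.findContours(b,0,1)[0]:
    if cv2.contourArea(k)>600: print(cv2.minAreaRect((plane(c,k.reshape(-1,2),z)[:,:2]*1000).astype(np.float32)))
# lid check from top picture: still open (yellow tray mean x,y)
E
```

```text
16.0167 [ 0.6311 -0.0117  0.2472] [-1.7998e+02  5.0000e-02 -1.1770e+01] [-7.1 27.  86.   0.  67.  94.7] F [-0.3  0.4 -3.7] 0.2547969759076324 29.998998641967773
down slide [  1.4   0.2 173.7] turn [-0.     0.001  0.   ] | [ 0.632 -0.012  0.074]
((586.529541015625, -2.7223129272460938), (22.451265335083008, 20.437341690063477), 78.16486358642578)
((623.0960083007812, -10.336030960083008), (23.21232032775879, 16.07367515563965), 78.17362976074219)
```

Call:
drive_tool(commands=[{"slide":[1,0,30],"turn":[0,0,0],"claw":0.7},{"slide":[1,0,60],"turn":[0,0,0],"claw":0.7},{"slide":[1,0,90],"turn":[0,0,0],"claw":0.7},{"slide":[1,0,115],"turn":[0,0,0],"claw":0.7},{"slide":[1,0,135],"turn":[0,0,0],"claw":0.7},{"slide":[1,0,150],"turn":[0,0,0],"claw":0.7},{"slide":[1,0,160],"turn":[0,0,0],"claw":0.7},{"slide":[1,0,166],"turn":[0,0,0],"claw":0.7},{"slide":[1,0,170],"turn":[0,0,0],"claw":0.7},{"slide":[1,0,172],"turn":[0,0,0],"claw":0.7}])

```text
time_s: 16.9
tcp_pos: [0.6325, -0.0107, 0.0761]
ee_rot: [-180.0, -0.1, -11.7]
ft_force: [-0.2, -0.1, -3.9]
finger_gap: 0.249
grasp_force: 30.0
```

```bash
python3 -c "
from h import *
st()"
```

```text
16.9 [ 0.6325 -0.0107  0.0761] [-1.7998e+02 -6.0000e-02 -1.1650e+01] [-7.  37.7 95.5  0.  46.7 94.7] F [-0.2 -0.1 -3.9] 0.2487686130365264 29.998951256275177
```

Call:
drive_tool(commands=[{"slide":[0,0,1],"turn":[0,0,0],"claw":0.7},{"slide":[0,0,1],"turn":[0,0,0],"claw":0.7},{"slide":[0,0,2],"turn":[0,0,0],"claw":0.7},{"slide":[0,0,2],"turn":[0,0,0],"claw":0.7}])

```text
time_s: 17.23
tcp_pos: [0.6325, -0.0111, 0.0743]
ee_rot: [-180.0, -0.1, -11.7]
ft_force: [0.4, -0.6, -3.8]
finger_gap: 0.247
grasp_force: 30.0
```

Call:
drive_tool(commands=[{"slide":[0,0,1],"turn":[0,0,0],"claw":0.7},{"slide":[0,0,1],"turn":[0,0,0],"claw":0.7},{"slide":[0,0,1.5],"turn":[0,0,0],"claw":0.7},{"slide":[0,0,1.5],"turn":[0,0,0],"claw":0.7}])

```text
time_s: 17.57
tcp_pos: [0.6324, -0.0111, 0.0726]
ee_rot: [-180.0, -0.0, -11.7]
ft_force: [-0.6, 0.3, -1.1]
finger_gap: 0.251
grasp_force: 30.0
```

Contact: the spanner's weight is coming off onto the floor. I'll release and rise.

Call:
drive_tool(commands=[{"slide":[0,0,0.5],"turn":[0,0,0],"claw":0.4},{"slide":[0,0,0.5],"turn":[0,0,0],"claw":0.2},{"slide":[0,0,0.5],"turn":[0,0,0],"claw":0.2},{"slide":[0,0,0.5],"turn":[0,0,0],"claw":0.2},{"slide":[0,0,-10],"turn":[0,0,0],"claw":0.2},{"slide":[0,0,-30],"turn":[0,0,0],"claw":0.2},{"slide":[0,0,-60],"turn":[0,0,0],"claw":0.2},{"slide":[0,0,-100],"turn":[0,0,0],"claw":0.2},{"slide":[0,0,-140],"turn":[0,0,0],"claw":0.2},{"slide":[0,0,-180],"turn":[0,0,0],"claw":0.2}])

```text
time_s: 18.4
tcp_pos: [0.6318, -0.011, 0.2552]
ee_rot: [-180.0, -0.0, -11.7]
ft_force: [0.8, 0.1, 0.2]
finger_gap: 0.401
grasp_force: 0.0
```

```bash
python3 - <<'E'
from h import *
st()
for n in("wrist","scene"):
    c=manip.read_camera(n)
    b=cv2.inRange(cv2.cvtColor(c["frame"],cv2.COLOR_RGB2HSV),(100,120,60),(125,255,255))
    for k in cv2.findContours(b,0,1)[0]:
        if cv2.contourArea(k)>60:
            P=plane(c,k.reshape(-1,2),.084); L=(P-CT)@Rz(A); r=cv2.minAreaRect((L[:,:2]*1000).astype(np.float32))
            if abs(r[0][0])<150: print(n,"chest frame",r)
E
```

```text
18.4 [ 0.6318 -0.011   0.2552] [-1.7998e+02 -5.0000e-02 -1.1680e+01] [-7.  26.7 85.3  0.  67.9 94.7] F [0.8 0.1 0.2] 0.4012375162385977 0.0
wrist chest frame ((-46.922462463378906, -46.44521713256836), (21.44654083251953, 107.72677612304688), 0.5513714551925659)
scene chest frame ((-50.826717376708984, -46.4227180480957), (106.60211944580078, 21.289283752441406), 88.80619812011719)
```

Both cameras put the sleeve at chest (-47..-51, -46) mm at lying height, aligned and released, so I'll hand in.

```bash
python3 -c "
from station import manip
print(manip.hand_in())"
```

```text
the job is handed in; nothing more can be done
None
```

Job handed in at about 18 s: hasp swung clear (the lid lifted about 0.15 rad during the flip; I lowered it shut before going on), lid leaning on its stops, and spanner set down and released in the front compartment, its sleeve measured in place by two cameras; the hand-in returned no verdict, and I last saw the lid and bystanders in place just before picking up the spanner.

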